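Clamp the next printer riser foot in the gluing jig

ROBOT

A 6-joint arm with a two-finger parallel gripper is mounted at the origin on the work surface. World frame = base frame: x ahead of the robot, y to its left, z up, the work surface at z = 0. Lengths are in m, angles in rad, forces in N, time in s.
With the tool pointing down it reaches from about 0.35 to 0.775 m from the base axis. Payload 5.5 kg.
Tool frame: the origin (TCP) lies at the very end of the fingers, on their centre line; the grasp point (between the pads) lies 19 mm behind it (env.grip_point_offset is the distance from the TCP to the grasp point, in m); z points along the fingers, y is the line along which they close (so a half turn about z gives the same grasp; the last joint's range is limited). The gripper opens to 85 mm and grips with 20 to 120 N. Pads are 22 mm wide; open, the fingers measure 114 mm over their backs; the gripper's body (76 mm by 85 mm) begins 54 mm behind the grasp point. The pads swing forward as they close: fully open they stand 13 mm farther back than shut.
Start: joints at [-1.261, 0.313, 0.046, 1.304, 0, 1.431], TCP at [0.25, -0.518, 0.231] pointing down, gripper open.
Joint ranges: [-2.76, 2.76], [-0.86, 1.69], [-1.03, 1.26], [-2.2, 2.34], [-1.47, 1.5], [-3.14, 3.14]. Speed limits (rad/s): [2.57, 2.57, 3.14, 3.14, 3.14, 3.14].

INTERFACE

Orientations are given as a unit quaternion [w, x, y, z].
In Python, from workcell import sensors, imaging, workorder, env gives the robot as it stands.
- The arm moves only by the shell command python3 -m handwheel 'ROWS' [FORCE]. ROWS is JSON, a list of rows, each a list of 5 numbers: the shift along the tool's x, y, z in mm, then the turn about the tool's z in rad, then the opening, from 0 (shut) to 1 (fully open). A call has 1 to 8 rows; each row is the pose to reach, as a shift and turn from the pose commanded when the call began, along the tool's axes at that moment; what a row does not reach only later rows make up. A row lasts 1/10 s, in which the tool goes at most 50 mm and 8.59 degrees, less where a joint would pass 70% of its speed; a pose out of reach is approached as far as the arm can. A call with a gripper value outside its range is refused whole. The fingers move at their own pace and stop on an object; FORCE is the grip in N (left out, the last holds). Time passes only in rows, so rows that repeat a pose let the fingers close. It gives the time, the measured TCP pose, the force, the opening and the grip force at its end, in the units of the state.
- sensors.get_state(): the state, without advancing time (a new reading comes with each control period).
- imaging.read_camera(name): name is "scene" or "side" or "wrist"; returns a dict with "color" (480x640x3 uint8, blue, green, red), "z_map" (480x640 float32, m along the optical axis (not along the pixel's ray), 0 where there is no reading), "fx", "fy", "cx", "cy" (pixels), "xyz" and "rotation" of the camera in the world. Camera axes: x right, y down, z forward; pixel columns grow to the right and rows downward; lengths in m; the calibration is good to about 2 mm. A picture is of the moment at which its call begins.
- workorder.hand_in(): hands the job in; it is judged then, once.
The state is a dict: "clock": time; "joint_pos": joint angles; "qvel": joint speeds; "tau": joint torques, N m; "tcp_pos": TCP position; "orientation": TCP orientation; "wrist_force": force on the tool from outside, world axes, zero at the start; "ft_torque": the same for the moment, N m; "finger_gap": finger opening in m; "grip_force": force on a finger pad.
Only numpy, scipy, OpenCV 4.12 (cv2) and the standard library are available. Lean on these libraries where they do the work, as an engineer would, in place of code of your own. Each camera call takes 0.05 s, during which the arm holds its last target. There are 200 camera calls.

TASK

Flip the toggle clamp of the gluing jig open and stand the finished riser foot, which is still in the jig, upright in the green tray. Then build the next foot squarely in the jig pocket: first the white base, on it every blue spacer that is lying there, flat one on another, and last the grey cap with its black rubber face up; finally push the red handle down over center until it locks fully home and the pad holds the stack. Leave the spray bottle, tape roll and screwdriver alone, and put right anything that slips or gets knocked on the way.

Things in the scene. Friction and masses are not known exactly. Their poses are not given: they have to be found in the camera images.
- jig: Fixed gluing jig: aluminium plate 335 x 90 mm, 12 mm thick, pocket at its +x end, toggle clamp at its -x end. Origin: at table level under the pocket centre; x runs along the jig away from the clamp, y across, z up. Clamp bracket: x = -122 to -234 mm, up to 125 mm high. Fully open, the arm stands up leaning back, wholly at x < -105 mm, up to 270 mm high: the pocket is clear from above.
- pocket (a point): Centre of the pocket floor (100 mm parts lie along x, 50 mm along y), 12 mm above the table; axes as the jig's. Four blue corner angles stand 54 mm above this floor, with 3 mm of play on every side of a part; they cover only the corners: the long sides are open for fingers over the middle 78 mm.
- handle_pivot (a point): Centre of the handle's hinge pin: jig x = -212 mm, y = 0, 112 mm above the table. The hinge axis is the jig's y axis.
- knob (a point): Centre of the red grip at the handle's end: a cylinder 28 mm across, 40 mm long along jig y, 115 mm from the pivot. At handle angle h it lies 115 cos(h + 0.09) mm from the pivot towards jig -x (away from the pocket) and 115 sin(h + 0.09) mm above it. It can be pinched from above by its end faces and turns between the fingers along its arc. Handle bar 12 to 20 mm thick.
- handle (a joint): Angle h of the clamp handle, rad: 0 fully down (locked, nearly level), grows as it is lifted, 1.1 fully open (stop). The linked pad is lowest at h = 0.08; below that it is over center and stays locked. Some friction; stays open if left beyond 0.95. Moving it over center either way takes up to about 15 N at the grip.
- finished_foot: Finished riser foot, glued in one piece: 100 mm long (its x axis), 50 mm wide (its y axis), 48 mm high, white below, blue bands, grey top. Origin: centre of its underside. At the start it stands in the pocket under the locked clamp. 0.15 to 0.3 kg.
- tray: Green fixed tray, 170 (x) x 120 (y) mm outside, wall 4 mm thick and 18 mm high, floor 4 mm thick. Origin: centre of its underside.
- foot_base: White plastic foot base lying on the table, 100 mm long (its x axis), 50 mm wide (its y axis), 20 mm high. Origin: centre of its underside. Symmetric by a half turn.
- spacer1: Blue plastic spacer plate lying on the table, 100 mm long (its x axis), 50 mm wide (its y axis), 8 mm thick. Origin: centre of its underside. Up to three alike, one to three of them present; symmetric by a half turn.
- spacer2: Blue plastic spacer plate lying on the table, 100 mm long (its x axis), 50 mm wide (its y axis), 8 mm thick. Origin: centre of its underside. Up to three alike, one to three of them present; symmetric by a half turn.
- spacer3: Blue plastic spacer plate lying on the table, 100 mm long (its x axis), 50 mm wide (its y axis), 8 mm thick. Origin: centre of its underside. Up to three alike, one to three of them present; symmetric by a half turn.
- foot_cap: Grey cap with a black rubber face on top, 100 mm long (its x axis), 50 mm wide (its y axis), 12 mm high, lying on the table. Origin: centre of its underside. Symmetric by a half turn.
- spray_bottle: Bystander: clear bottle with blue cap, 64 mm across, 150 mm high, standing to the right of the work. Origin: centre of its underside.
- tape_roll: Bystander: yellow roll of tape lying flat, 100 mm across, 30 mm high, beyond the jig. Origin: centre of its underside.
- screwdriver: Bystander: screwdriver 200 mm long lying beyond the jig. Origin: at its underside, near the middle.
- pad: The clamp's round black rubber pad, 34 mm across. Origin: centre of its lower face. With the clamp locked it presses on the middle of the stack. The pad is sprung (about 5 to 11 N) and has enough stroke to suit stacks of 40 to 56 mm (one to three spacers).
Not all that is in view belongs to the job. There is more than one size of the foot_base; the job needs the largest.

How it is judged:
On the way, in this order (a step that is already met when the one before it is completed fails the run):
1. the clamp is opened (value of joint handle above 0.95 rad), for 0.2 s.
2. the finished foot stands upright in the tray, released (x of finished_foot in the frame of tray between -0.06 and 0.06 m and y of finished_foot in the frame of tray between -0.05 and 0.05 m and z of finished_foot in the frame of tray below 0.01 m and angle between finished_foot's own z axis and vertical below 0.08 rad and contact force between the fingers and finished_foot below 0.3 N and linear speed of finished_foot below 0.02 m/s), for 0.3 s.
3. the white base lies flat in the pocket, released (horizontal distance between foot_base and pocket below 0.006 m and angle between the x axis of foot_base and the x axis of jig, either way round below 0.1 rad and angle between foot_base's own z axis and vertical below 0.06 rad and z of foot_base in the frame of pocket between -0.004 and 0.004 m and contact force between the fingers and foot_base below 0.3 N), for 0.2 s.
4. all spacers present lie flat on the base in the pocket, released (horizontal distance between each of spacer1, spacer2, spacer3 and pocket below 0.006 m and angle between the x axis of each of spacer1, spacer2, spacer3 and the x axis of jig, either way round below 0.1 rad and angle between each of spacer1, spacer2, spacer3's own z axis and vertical below 0.06 rad and z of each of spacer1, spacer2, spacer3 in the frame of foot_base above 0.016 m and z of each of spacer1, spacer2, spacer3 in the frame of pocket below 0.04 m and contact force between the fingers and spacer1 below 0.3 N and contact force between the fingers and spacer2 below 0.3 N and contact force between the fingers and spacer3 below 0.3 N), for 0.2 s.
5. the cap lies flat on the spacers in the pocket, released (horizontal distance between foot_cap and pocket below 0.006 m and angle between the x axis of foot_cap and the x axis of jig, either way round below 0.1 rad and angle between foot_cap's own z axis and vertical below 0.06 rad and z of foot_cap in the frame of spacer1 above 0.004 m and z of foot_cap in the frame of spacer2 above 0.004 m and z of foot_cap in the frame of spacer3 above 0.004 m and z of foot_cap in the frame of foot_base above 0.024 m and z of foot_cap in the frame of pocket below 0.049 m and contact force between the fingers and foot_cap below 0.3 N), for 0.2 s.
6. the clamp handle is pushed down over center and locked, pad on the cap (value of joint handle below 0.05 rad and contact force between pad and foot_cap above 2.5 N), for 0.3 s.
At the end, for the whole second after the job is handed in: Finished foot upright on the tray floor. Base, all present spacers and cap flat in the pocket in that order, each within 6 mm of its centre and 0.1 rad of its direction. Handle below 0.05 rad, pad pressing the cap with over 2.5 N. All at rest (all of step 6 and x of finished_foot in the frame of tray between -0.06 and 0.06 m and y of finished_foot in the frame of tray between -0.05 and 0.05 m and z of finished_foot in the frame of tray below 0.01 m and angle between finished_foot's own z axis and vertical below 0.08 rad and horizontal distance between each of foot_base, spacer1, spacer2, spacer3, foot_cap and pocket below 0.006 m and angle between the x axis of each of foot_base, spacer1, spacer2, spacer3, foot_cap and the x axis of jig, either way round below 0.1 rad and angle between each of foot_base, spacer1, spacer2, spacer3, foot_cap's own z axis and vertical below 0.06 rad and z of foot_base in the frame of pocket between -0.004 and 0.004 m and z of each of spacer1, spacer2, spacer3 in the frame of foot_base above 0.016 m and z of each of spacer1, spacer2, spacer3 in the frame of pocket below 0.04 m and z of foot_cap in the frame of spacer1 above 0.004 m and z of foot_cap in the frame of spacer2 above 0.004 m and z of foot_cap in the frame of spacer3 above 0.004 m and z of foot_cap in the frame of foot_base above 0.024 m and z of foot_cap in the frame of pocket below 0.049 m and linear speed of each of finished_foot, foot_base, foot_cap, spacer1, spacer2, spacer3 below 0.02 m/s); the robot touches nothing.
It fails at once if a bystander (spray bottle, tape roll, screwdriver) is shoved more than 3 cm (distance of any of spray_bottle, tape_roll, screwdriver from where it was at the start of the episode above 0.03 m).
Of spacer1, spacer2, spacer3 only 1 to 3 are there at a start; the rules pass over those that are not, and their reading is None.
At some moment in a run one of foot_base, foot_cap, spacer1, spacer2, spacer3 may be knocked a few centimetres aside while the robot is not near it.
Once in a run the grip may slacken for a moment while it holds something.
It also fails if it takes over 210 s, if anything falls off the work surface, if the arm or the gripper's body presses on something with over 40 N, if the wrist force passes 120 N, or if a joint passes its speed limit or range.

## Working session

There is one attempt and no reset: what is moved stays moved. The work goes in short steps, Python scripts to look and compute and a shell command to move; the robot and the scene stay as the last step left them, time stands still between calls to the robot, and variables do not carry over. Pictures are saved under pics/ and viewed, at most 14 in all, crops included, and the job is handed in when it is done.

```bash
ls; mkdir -p pics
cat > h.py <<'E'
import numpy as np, cv2
from workcell import sensors, imaging, workorder, env
def cam(n):
    return imaging.read_camera(n)
def pts(c):
    z=c["z_map"]; v,u=np.mgrid[0:480,0:640]
    p=np.stack([(u-c["cx"])/c["fx"]*z,(v-c["cy"])/c["fy"]*z,z],-1)
    w=p@np.array(c["rotation"]).T+np.array(c["xyz"]); w[z==0]=np.nan
    return w
E
python3 - <<'E'
from h import *
for n in ("scene","side","wrist"):
    c=cam(n); cv2.imwrite(f"pics/{n}0.png",c["color"]); np.savez(f"{n}0.npz",**c)
    print(n,c["xyz"],np.round(c["rotation"],3).tolist(),c["fx"],c["cx"],c["cy"])
s=sensors.get_state(); print(s)
E
```

```text
pics
scene [1.27676184 0.1145869  0.77727474] [-0.267, 0.591, 0.69, -0.321] 446.9107831235682 325.2722655303431 241.01941038037117
side [0.14241731 0.91375003 0.75054072] [0.092, -0.172, 0.861, -0.47] 556.7017101360254 318.924459847707 241.35465873949616
wrist [ 0.31179116 -0.48788371  0.37492134] [0.117, 0.839, -0.526, -0.074] 421.9751563459188 322.43511514734786 243.01905442663056
{'clock': 0.15, 'joint_pos': array([-1.26060544e+00,  3.13848647e-01,  4.52567503e-02,  1.30358601e+00,
       -3.87069088e-06,  1.43123506e+00]), 'qvel': array([ 0.00011155, -0.00152388,  0.00360372,  0.00126011, -0.0018334 ,
        0.00082941]), 'tau': array([ 1.45345672e-03, -4.81063986e+01,  2.98815984e+01,  1.39054106e-02,
       -2.04275821e-04, -9.07061349e-06]), 'tcp_pos': array([ 0.24987364, -0.51745987,  0.23060877]), 'orientation': array([-6.88112342e-04,  9.74821515e-01,  2.22985508e-01, -6.07914300e-05]), 'wrist_force': array([ 0.964726  , -0.49530999, -0.51020088]), 'ft_torque': array([0.02212277, 0.034117  , 0.03996912]), 'grip_force': 0.0, 'finger_gap': 0.08559688845255686}
```

View pics/scene0.png

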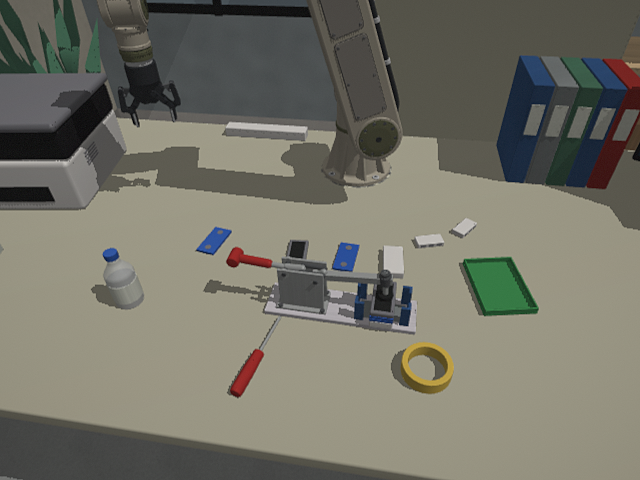

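View pics/side0.png

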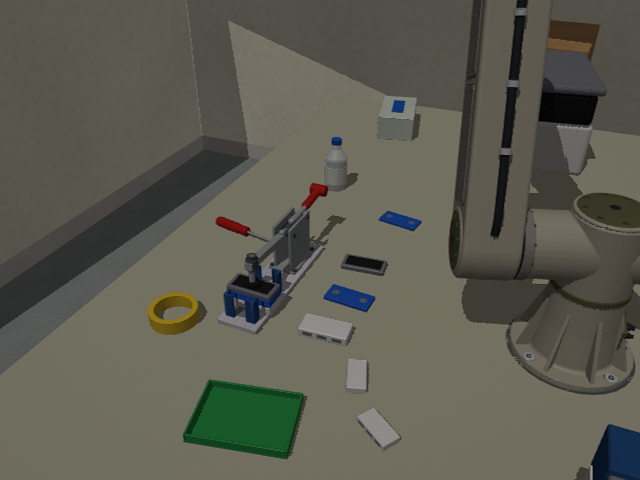

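Scene: base (393,262), two smaller whites (429,241) and (464,228), spacers (214,240) and (346,256), cap (297,250), red knob (236,257), tray (498,285), tape (427,367), screwdriver (255,365), bottle (123,280). Side: whites at (326,328), (357,375) and (378,428), and a blue patch on a white box at (398,106) that needs checking.

```bash
cat >> h.py <<'E'
def rects(c,mask,zmin=-.01,zmax=.4,minpx=60):
    w=pts(c); k=cv2.morphologyEx(mask.astype(np.uint8),cv2.MORPH_OPEN,np.ones((2,2)))
    n,l,st,ce=cv2.connectedComponentsWithStats(k); out=[]
    for i in range(1,n):
        if st[i,4]<minpx: continue
        p=w[(l==i)]; p=p[~np.isnan(p[:,0])]
        if len(p)<30: continue
        zt=np.percentile(p[:,2],90); q=p[abs(p[:,2]-np.median(p[:,2]))<.006]
        (cx,cy),(a,b),t=cv2.minAreaRect((q[:,:2]*1000).astype(np.float32))
        if a<b: a,b,t=b,a,t+90
        t=(t+90)%180-90
        out.append((np.round(ce[i]).astype(int).tolist(),st[i,4],[round(cx),round(cy)],f"{a:.0f}x{b:.0f}",f"ang{t:.1f}","zmed %.0f z90 %.0f"%(np.median(p[:,2])*1000,zt*1000)))
    return out
def hsv(c): return cv2.cvtColor(c["color"],cv2.COLOR_BGR2HSV)
def masks(c):
    h=hsv(c).astype(int); H,S,V=h[...,0],h[...,1],h[...,2]
    return dict(blue=(H>100)&(H<130)&(S>140)&(V>60),white=(S<40)&(V>140),red=((H<8)|(H>172))&(S>150)&(V>60),green=(H>50)&(H<85)&(S>120),black=(V<50),yellow=(H>18)&(H<32)&(S>150)&(V>100))
E
python3 - <<'E'
from h import *
for n in ("scene","side"):
    c=dict(np.load(f"{n}0.npz"))
    for k,m in masks(c).items():
        for r in rects(c,m):
            if r[2][0]>150 and r[2][0]<1000: print(n,k,*r)
E
```

```text
Traceback (most recent call last):
  File "h.py", line 11, in rects
    w=pts(c); k=cv2.morphologyEx(mask.astype(np.uint8),cv2.MORPH_OPEN,np.ones((2,2)))
  File "h.py", line 8, in pts
    w=p@np.array(c["rotation"]).T+np.array(c["xyz"]); w[z==0]=np.nan
      ~^~~~~~~~~~~~~~~~~~~~~~~~~~
ValueError: matmul: Input operand 1 has a mismatch in its core dimension 0, with gufunc signature (n?,k),(k,m?)->(n?,m?) (size 4 is different from 3)
```

```bash
python3 - <<'E'
s=open("h.py").read()
s=s.replace('np.array(c["rotation"]).T','R.from_quat(c["rotation"],scalar_first=True).as_matrix().T').replace("import numpy as np, cv2","import numpy as np, cv2\nfrom scipy.spatial.transform import Rotation as R")
open("h.py","w").write(s)
E
cat > m.py <<'E'
from h import *
for n in ("scene","side"):
    c=dict(np.load(f"{n}0.npz"))
    for k,m in masks(c).items():
        for r in rects(c,m):
            if r[2][0]>150 and r[2][0]<1000: print(n,k,*r)
E
python3 m.py
```

```text
scene blue [215, 242] 421 [430, -331] 100x49 ang-9.9 zmed 6 z90 8
scene blue [347, 258] 467 [443, 26] 101x48 ang-4.4 zmed 6 z90 9
scene blue [111, 256] 152 [660, -453] 25x25 ang-87.5 zmed 146 z90 149
scene blue [382, 320] 108 [664, 127] 45x5 ang87.0 zmed 40 z90 46
scene white [338, 327] 148220 [496, -23] 1730x1199 ang-67.1 zmed -1 z90 1
scene white [41, 163] 413 [346, -831] 207x90 ang-55.8 zmed 152 z90 156
scene white [342, 289] 359 [543, 28] 71x29 ang-87.6 zmed -0 z90 12
scene white [318, 313] 672 [631, -29] 203x52 ang88.5 zmed 11 z90 13
scene white [423, 368] 451 [740, 220] 57x47 ang44.0 zmed -1 z90 1
scene red [247, 260] 459 [604, -165] 94x37 ang-82.4 zmed 125 z90 134
scene red [247, 374] 591 [813, -122] 99x20 ang-10.9 zmed 22 z90 25
scene green [500, 287] 3002 [491, 391] 173x122 ang12.5 zmed 4 z90 14
scene black [374, 9] 86 [199, 45] 12x8 ang-76.0 zmed 523 z90 538
scene black [382, 42] 165 [191, 71] 13x6 ang-58.0 zmed 450 z90 485
scene black [127, 57] 96 [285, -520] 34x8 ang86.0 zmed 424 z90 435
scene black [147, 90] 1718 [259, -510] 137x28 ang-60.6 zmed 335 z90 390
scene black [
[... 1419 characters left out ...]
36] 63x2 ang-71.8 zmed 395 z90 465
side black [510, 117] 607 [182, 60] 28x10 ang67.6 zmed 457 z90 490
side black [501, 195] 792 [169, 97] 31x10 ang66.5 zmed 347 z90 394
side black [455, 240] 476 [233, 95] 73x3 ang-68.5 zmed 248 z90 278
side black [283, 226] 85 [617, -22] 60x10 ang-88.9 zmed 116 z90 119
side black [254, 264] 133 [606, 123] 33x18 ang62.5 zmed 117 z90 128
side black [365, 263] 325 [446, -101] 83x42 ang5.0 zmed 13 z90 15
side black [255, 285] 439 [610, 124] 84x45 ang-2.2 zmed 62 z90 72
side black [257, 312] 91 [583, 165] 31x5 ang-75.2 zmed 32 z90 53
side black [195, 421] 115 [562, 425] 56x9 ang-80.4 zmed 5 z90 8
side yellow [172, 312] 805 [744, 222] 96x95 ang-52.6 zmed 29 z90 32
```

Run:
```python
from h import *
a=cv2.imread("pics/side0.png")[180:345,200:370]; b=cv2.imread("pics/scene0.png")[220:345,200:440]
a=cv2.resize(a,(400,388),interpolation=2); b=cv2.resize(b,(400,208),interpolation=2)
o=np.zeros((600,400,3),np.uint8); o[:388]=a; o[390:598]=b; cv2.imwrite("pics/crop1.png",o)
for n in ("scene","side"):
    c=dict(np.load(f"{n}0.npz")); w=pts(c)
    # plate top points z 8..16 in region ; foot top 56..64
    for lo,hi,nm in ((.009,.0145,"plate"),(.056,.064,"foottop"),(.064,.070,"corners")):
        m=(w[...,2]>lo)&(w[...,2]<hi)&(w[...,0]>.52)&(w[...,0]<.72)&(w[...,1]>-.2)&(w[...,1]<.25)
        k=cv2.morphologyEx(m.astype(np.uint8),cv2.MORPH_OPEN,np.ones((2,2)))>0
        p=w[k]*1000; r=cv2.minAreaRect(p[:,:2].astype(np.float32)); print(n,nm,len(p),r, np.percentile(p[:,:2],[1,50,99],axis=0).round().tolist())
    m=masks(c)["red"]; p=w[m]; p=p[(p[:,2]>.05)&(p[:,1]<-.17)&(p[:,0]<.7)]*1000
    print("knob",np.percentile(p,[2,50,98],axis=0).round().tolist())
```

```text
scene plate 1808 ((609.5278930664062, 68.37644958496094), (381.5507507324219, 139.79635620117188), 78.76387786865234) [[nan, nan], [nan, nan], [nan, nan]]
scene foottop 697 ((575.6788940429688, 52.750160217285156), (282.21502685546875, 155.44212341308594), 81.09132385253906) [[nan, nan], [nan, nan], [nan, nan]]
scene corners 156 ((629.7211303710938, 68.64927673339844), (115.06697082519531, 309.73138427734375), 19.6799259185791) [[nan, nan], [nan, nan], [nan, nan]]
knob [[590.0, -210.0, 116.0], [613.0, -194.0, 129.0], [626.0, -172.0, 136.0]]
side plate 1024 ((608.9283447265625, 58.98443603515625), (414.81982421875, 57.37279510498047), 70.14128875732422) [[nan, nan], [nan, nan], [nan, nan]]
side foottop 770 ((614.4981689453125, 2.3382415771484375), (98.55030059814453, 369.26220703125), 1.2783631086349487) [[nan, nan], [nan, nan], [nan, nan]]
side corners 185 ((625.4860229492188, -0.0872344970703125), (89.2789535522461, 377.94549560546875), 2.7440950870513916) [[578.0, -114.0], [597.0, 150.0], [667.0, 186.0]]
knob [[585.0, -209.0, 119.0], [601.0, -191.0, 131.0], [622.0, -172.0, 138.0]]
```

View pics/crop1.png

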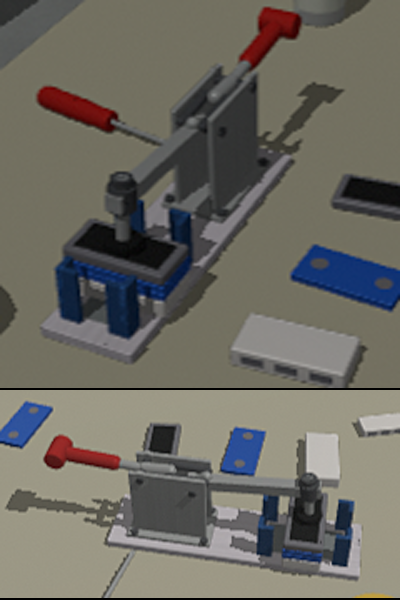

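Crop: foot's black top at crop (125,245) lies across the jig, with its long side along world x. The corner posts are at (68,290), (123,305) and (180,230), the knob at (280,22), the base at (295,345), a spacer at (345,280) and the cap at (370,195). Candidates for base in the side view: (326,328) 94x50, (357,375) 70x31, (378,428) 68x34, so I choose the largest. The blue patch on the box at y=-0.97 is out of reach and not a spacer.

```bash
cat >> h.py <<'E'
def to(x,y,z,phi=None):
    "shift in tool axes (mm) and turn to TCP (mm, world), phi = world heading of tool x (deg)"
    s=sensors.get_state(); Q=R.from_quat(s["orientation"],scalar_first=True).as_matrix()
    d=Q.T@(np.array([x,y,z])-1000*s["tcp_pos"]); cur=np.degrees(np.arctan2(Q[1,0],Q[0,0]))
    t=0 if phi is None else -np.radians((phi-cur+180)%360-180)
    print("shift",d.round(1),"turn %.3f"%t,"cur",(1000*s["tcp_pos"]).round(1),"phi %.1f"%cur,"J6 %.2f"%s["joint_pos"][5],"t",s["clock"],"F",s["wrist_force"].round(1),"gap %.3f grip %.1f"%(s["finger_gap"],s["grip_force"]))
E
python3 - <<'E'
from h import *
to(606,-198,231,88.6)
for n in ("scene","side"):
    c=dict(np.load(f"{n}0.npz")); w=pts(c)*1000; m=masks(c)["blue"]
    q=w[m&(w[...,1]>50)&(w[...,1]<220)&(w[...,0]>540)&(w[...,0]<680)]
    for lo,hi in((58,70),(20,50)):
        p=q[(q[:,2]>lo)&(q[:,2]<hi)]
        lab=[(int(x//30*30),int(y//30*30)) for x,y in p[:,:2]]
        for u in sorted(set(lab)):
            g=p[[l==u for l in lab]]; 
            if len(g)>4: print(n,lo,u,len(g),g[:,:2].min(0).round(),g[:,:2].max(0).round())
E
```

```text
shift [ 4.596e+02 -1.329e+02 -1.000e-01] turn -1.097 cur [ 249.9 -517.5  230.6] phi 25.8 J6 1.43 t 0.15 F [ 1.  -0.5 -0.5] gap 0.086 grip 0.0
scene 58 (570, 60) 8 [589.  69.] [596.  74.]
scene 58 (570, 150) 14 [583. 166.] [588. 180.]
scene 58 (570, 180) 11 [584. 180.] [598. 184.]
scene 58 (600, 60) 5 [626.  68.] [629.  73.]
scene 58 (630, 60) 33 [631.  67.] [649.  85.]
scene 58 (630, 150) 21 [633. 166.] [651. 179.]
scene 58 (630, 180) 9 [631. 180.] [648. 183.]
scene 20 (570, 60) 6 [584.  68.] [599.  80.]
scene 20 (600, 180) 5 [601. 181.] [603. 183.]
scene 20 (630, 60) 5 [645.  71.] [647.  84.]
scene 20 (660, 90) 40 [661. 101.] [665. 119.]
scene 20 (660, 120) 63 [662. 121.] [667. 148.]
side 58 (570, 60) 27 [578.  66.] [595.  86.]
side 58 (570, 150) 18 [580. 165.] [597. 179.]
side 58 (570, 180) 31 [579. 180.] [599. 187.]
side 58 (630, 150) 16 [632. 163.] [649. 179.]
side 58 (630, 180) 21 [631. 180.] [647. 186.]
side 20 (540, 90) 14 [563. 104.] [565. 120.]
side 20 (540, 120) 37 [562. 122.] [570. 150.]
side 20 (540, 150) 14 [563. 150.] [570. 154.]
side 20 (570, 120) 12 [571. 148.] [589. 150.]
side 20 (570, 150) 28 [571. 150.] [589. 153.]
side 20 (570, 180) 20 [582. 182.] [588. 187.]
side 20 (600, 120) 36 [601. 146.] [629. 150.]
side 20 (600, 150) 15 [603. 150.] [629. 152.]
side 20 (630, 120) 40 [631. 146.] [652. 150.]
side 20 (630, 150) 7 [630. 150.] [651. 152.]
side 20 (630, 180) 20 [639. 181.] [647. 187.]
```

```bash
python3 -m handwheel '[[45,-13,0,-0.14,1],[92,-27,0,-0.28,1],[138,-40,0,-0.42,1],[184,-53,0,-0.56,1],[230,-66,0,-0.7,1],[276,-80,0,-0.84,1],[322,-93,0,-0.98,1],[368,-106,0,-1.1,1]]' 40 | tail -c 600
python3 - <<'E'
from h import *
to(606,-200,190,88.5)
E
```

```text
clock: 0.95
tcp_pos: [0.5364, -0.2607, 0.2311]
orientation: [-0.0, 0.713, 0.702, -0.0]
wrist_force: [0.7, -1.1, -0.3]
finger_gap: 0.0852
grip_force: 0.0
shift [61.8 68.6 41.1] turn 0.011 cur [ 536.4 -260.7  231.1] phi 89.1 J6 1.00 t 0.95 F [ 0.7 -1.1 -0.3] gap 0.085 grip 0.0
```

```bash
python3 -m handwheel '[[30,34,20,0.01,1],[62,69,41,0.01,1],[62,69,41,0.01,1],[62,69,41,0.01,1]]' | head -2
python3 - <<'E'
from h import *
c=cam("wrist"); cv2.imwrite("pics/w1.png",c["color"]); w=pts(c)*1000; m=masks(c)["red"]&(w[...,2]>90)
p=w[m]; print(np.nanpercentile(p,[1,50,99],axis=0).round(1)); k=p[p[:,1]<-186]; print(np.nanpercentile(k,[1,50,99],axis=0).round(1))
to(606,-200,105,88.5)
E
```

```text
clock: 1.35
tcp_pos: [0.6055, -0.2004, 0.1887]
[[ 585.6 -210.5  122.2]
 [ 604.5 -176.4  130.4]
 [ 621.7 -121.2  138.7]]
[[ 585.  -211.3  126.1]
 [ 603.8 -197.4  136.3]
 [ 622.3 -186.6  139. ]]
shift [ 1.6  0.8 84.8] turn -0.004 cur [ 605.2 -201.6  189.8] phi 88.3 J6 1.15 t 1.4 F [0.2 0.3 0.1] gap 0.086 grip 0.0
```

View pics/w1.png

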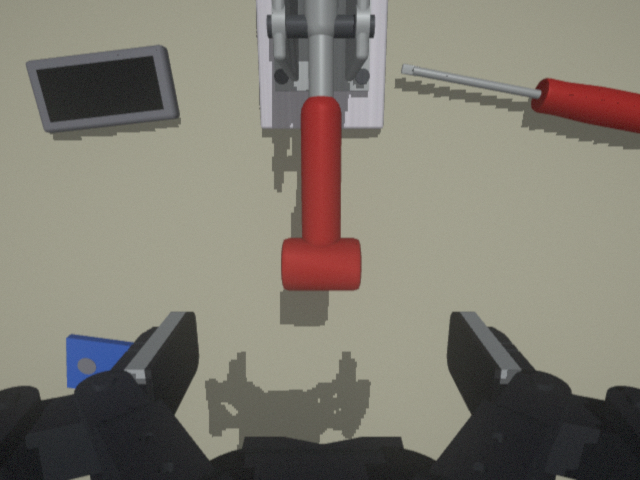

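The wrist view shows the knob at (322,263), centred between the fingers at (165,350) and (480,350), at about (604,-197) with its top at z≈138.

```bash
python3 -m handwheel '[[3,-1,40,0,1],[3,-1,84,0,1],[3,-1,84,0,1],[3,-1,84,0,0.3],[3,-1,84,0,0.3],[3,-1,84,0,0.3],[3,-1,84,0,0.3]]' 40
python3 - <<'E'
from h import *
to(604,-198,104)
E
```

```text
clock: 2.1
tcp_pos: [0.6046, -0.2001, 0.1095]
orientation: [0.002, 0.718, 0.696, -0.001]
wrist_force: [-6.3, -2.2, 8.9]
finger_gap: 0.0392
grip_force: 40.9
shift [ 2.1 -0.7  5.5] turn 0.000 cur [ 604.6 -200.1  109.5] phi 88.2 J6 1.16 t 2.1 F [-6.3 -2.2  8.9] gap 0.039 grip 40.9
```

```bash
python3 -m handwheel '[[1,0,-9,0,0.3],[3,0,-18,0,0.3],[6,0,-26,0,0.3],[9,0,-34,0,0.3],[12,0,-42,0,0.3],[16,0,-50,0,0.3],[21,0,-57,0,0.3],[27,0,-64,0,0.3]]' 70;  python3 - <<'E'
from h import *
to(604,-133,200)
E
```

```text
clock: 2.9
tcp_pos: [0.6052, -0.1705, 0.1695]
orientation: [-0.001, 0.718, 0.696, -0.0]
wrist_force: [3.7, 4.4, -18.7]
finger_gap: 0.0384
grip_force: 72.3
shift [ 37.5  -2.4 -30.4] turn 0.000 cur [ 605.2 -170.5  169.5] phi 88.3 J6 1.20 t 2.9 F [  3.7   4.4 -18.7] gap 0.038 grip 72.3
```

```bash
python3 -m handwheel '[[6,0,-6,0,0.3],[12,0,-12,0,0.3],[19,0,-18,0,0.3],[26,0,-23,0,0.3],[33,0,-27,0,0.3],[40,0,-31,0,0.3],[44,0,-33,0,0.3],[46,0,-34,0,0.3]]';  python3 - <<'E'
from h import *
to(604,-133,200)
c=cam("side"); cv2.imwrite("pics/s1.png",c["color"][100:400,120:520])
E
```

```text
clock: 3.7
tcp_pos: [0.6064, -0.1251, 0.2036]
orientation: [-0.001, 0.718, 0.696, -0.0]
wrist_force: [4.1, 1.8, -25.6]
finger_gap: 0.0384
grip_force: 73.0
shift [-7.9 -2.1  3.6] turn 0.000 cur [ 606.4 -125.1  203.6] phi 88.2 J6 1.27 t 3.7 F [  4.1   1.8 -25.6] gap 0.038 grip 73.0
```

View pics/s1.png

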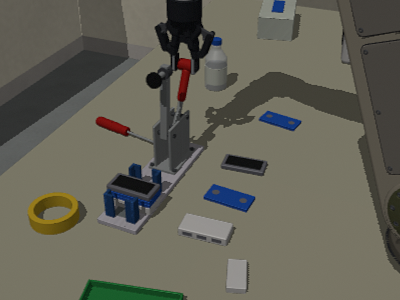

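Handle is up: knob at crop (183,65), pad at (155,78), foot lies clear across the pocket at (135,185).

```bash
python3 -m handwheel '[[0,0,0,0,0.3],[0,0,0,0,1],[0,0,0,0,1],[0,0,0,0,1],[-5,0,-30,0,1],[-10,0,-70,0,1],[-10,0,-110,0,1],[-10,0,-130,0,1]]' 40 |head -2;  python3 - <<'E'
from h import *
c=cam("scene"); w=pts(c)*1000; m=masks(c)["red"]; p=w[m&(w[...,2]>100)&(w[...,0]<700)&(w[...,0]>500)]
print(np.percentile(p,[2,50,98],axis=0).round()); t=p[p[:,2]>205]; print(len(t),t.mean(0).round())
to(614,127,300,0)
to(614,127,300,-1.5)
E
```

```text
clock: 4.55
tcp_pos: [0.6076, -0.1369, 0.3409]
[[ 593. -146.  150.]
 [ 615. -124.  209.]
 [ 628.  -98.  228.]]
252 [ 615. -133.  221.]
shift [264.3  -3.1  41.9] turn 1.539 cur [ 608.2 -137.1  343.2] phi 88.2 J6 1.25 t 4.6 F [-1.   0.2  2.6] gap 0.085 grip 0.0
shift [264.3  -3.1  41.9] turn 1.565 cur [ 608.2 -137.1  343.2] phi 88.2 J6 1.25 t 4.6 F [-1.   0.2  2.6] gap 0.085 grip 0.0
```

```bash
python3 -m handwheel '[[40,0,0,-0.14,1],[80,0,0,-0.28,1],[120,-1,0,-0.42,1],[160,-1,0,-0.57,1],[200,-2,0,-0.71,1],[240,-2,0,-0.86,1],[264,-3,30,-1,1],[264,-3,60,-1.15,1]]' |head -2; python3 -m handwheel '[[0,0,40,-0.14,1],[0,0,80,-0.28,1],[0,0,105,-0.42,1],[0,0,105,-0.42,1],[0,0,105,-0.42,1]]' |head -2;  python3 - <<'E'
from h import *
c=cam("wrist"); cv2.imwrite("pics/w2.png",c["color"]); w=pts(c)*1000
q=w[(w[...,2]>56)&(w[...,2]<64)&(abs(w[...,0]-614)<80)&(abs(w[...,1]-127)<45)]
print(len(q),cv2.minAreaRect(q[:,:2].astype(np.float32)),np.median(q,axis=0))
to(614,127,32,178)
E
```

```text
clock: 5.4
tcp_pos: [0.6129, 0.1314, 0.2763]
clock: 5.9
tcp_pos: [0.6124, 0.1279, 0.1709]
12283 ((612.1276245117188, 126.97183227539062), (89.69866180419922, 99.93852233886719), 89.88288879394531) [607.80687182 124.885961    62.10732036]
shift [ -0.3  -1.  139.9] turn -0.000 cur [613.2 128.  171.8] phi 178.0 J6 0.11 t 5.95 F [ 0.8 -0.7  0.8] gap 0.086 grip 0.0
```

View pics/w2.png

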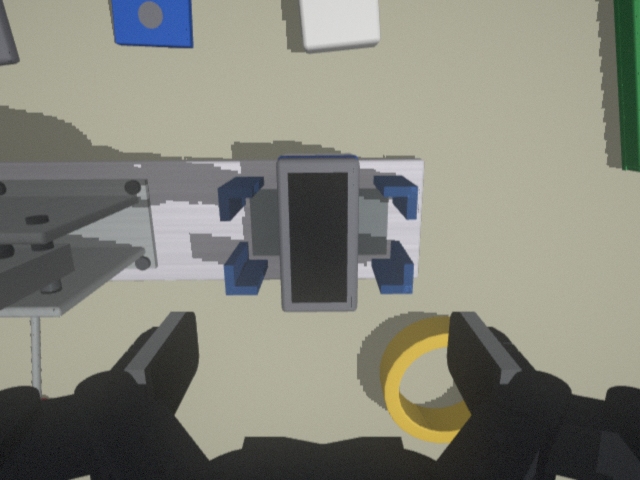

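The view shows the foot's top at (318,233), crosswise and centred between the posts at (240,195), (395,195), (245,270) and (393,270). The openings at both ends are free for the fingers.

```bash
python3 -m handwheel '[[0,-1,50,0,1],[0,-1,100,0,1],[0,-1,138,0,1],[0,-1,138,0,1],[0,-1,138,0,0.4],[0,-1,138,0,0.4],[0,-1,138,0,0.4],[0,-1,138,0,0.4]]' 60;  python3 -m handwheel '[[0,0,-25,0,0.4],[0,0,-60,0,0.4],[0,0,-110,0,0.4],[0,0,-140,0,0.4],[0,0,-140,0,0.4]]';  python3 - <<'E'
from h import *
to(490,388,180,190.5)
E
```

```text
clock: 6.75
tcp_pos: [0.615, 0.1272, 0.0354]
orientation: [0.004, 0.016, 1.0, 0.0]
wrist_force: [0.4, -0.9, 5.8]
finger_gap: 0.0489
grip_force: 64.5
clock: 7.25
tcp_pos: [0.6158, 0.1275, 0.1795]
orientation: [0.007, 0.016, 1.0, 0.001]
wrist_force: [1.0, -0.6, -1.9]
finger_gap: 0.0488
grip_force: 63.6
shift [134.1 256.3  -2. ] turn -0.215 cur [615.8 127.5 179.5] phi 178.2 J6 0.11 t 7.25 F [ 1.  -0.6 -1.9] gap 0.049 grip 63.6
```

```bash
python3 -m handwheel '[[20,37,0,-0.04,0.4],[40,74,0,-0.08,0.4],[60,111,0,-0.12,0.4],[80,148,0,-0.16,0.4],[100,185,0,-0.2,0.4],[118,220,0,-0.25,0.4],[134,256,0,-0.25,0.4],[134,256,0,-0.25,0.4]]' ;  python3 - <<'E'
from h import *
to(490,388,29,192.5)
E
```

```text
clock: 8.05
tcp_pos: [0.4834, 0.3914, 0.1713]
orientation: [-0.0, -0.112, 0.994, 0.001]
wrist_force: [0.0, 0.3, -1.6]
finger_gap: 0.0486
grip_force: 63.6
shift [ -5.6  -5.  142.3] turn 0.006 cur [483.4 391.4 171.3] phi -167.2 J6 0.33 t 8.05 F [ 0.   0.3 -1.6] gap 0.049 grip 63.6
```

```bash
python3 -m handwheel '[[-3,-3,40,0,0.4],[-3,-3,80,0,0.4],[-3,-3,110,0,0.4],[-3,-3,130,0,0.4],[-3,-3,138,0,0.4],[-3,-3,138,0,0.4]]' ;  python3 - <<'E'
from h import *
to(490,388,29,192.5)
E
```

```text
clock: 8.65
tcp_pos: [0.489, 0.384, 0.0322]
orientation: [-0.001, -0.109, 0.994, -0.001]
wrist_force: [-0.2, -0.4, -1.6]
finger_gap: 0.0488
grip_force: 63.6
shift [-1.8  3.7  3.2] turn -0.001 cur [489.  384.   32.2] phi -167.5 J6 0.32 t 8.65 F [-0.2 -0.4 -1.6] gap 0.049 grip 63.6
```

```bash
python3 -m handwheel '[[0,3,3,0,0.4],[0,3,5,0,0.4],[0,3,5,0,0.4],[0,3,5,0,0.8],[0,3,5,0,0.8],[0,3,5,0,0.8],[0,3,-40,0,0.8],[0,3,-90,0,0.8]]' ;python3 -m handwheel '[[0,0,-30,0,1],[0,0,-50,0,1],[0,0,-60,0,1],[0,0,-60,0,1]]'|head -2;  python3 - <<'E'
from h import *
c=cam("wrist"); w=pts(c)*1000
q=w[(w[...,2]>45)&(w[...,2]<58)&(abs(w[...,0]-490)<100)&(abs(w[...,1]-388)<80)]
print(len(q),cv2.minAreaRect(q[:,:2].astype(np.float32)),np.median(q,axis=0),np.percentile(q[:,2],[5,95]))
for n in ("scene","side"):
    c=cam(n); np.savez(f"{n}0.npz",**c); cv2.imwrite(f"pics/{n}1.png",c["color"])
E
python3 m.py | grep -E "blue|side white|green|side black \[3"
```

```text
clock: 9.45
tcp_pos: [0.4873, 0.3868, 0.1221]
orientation: [-0.002, -0.109, 0.994, -0.001]
wrist_force: [0.2, 1.6, 0.7]
finger_gap: 0.0686
grip_force: 0.0
clock: 9.85
tcp_pos: [0.4897, 0.3883, 0.1848]
10582 ((486.6992492675781, 387.39007568359375), (99.32911682128906, 50.093780517578125), 12.641179084777832) [482.7364484  386.76319031  54.10166762] [52.5234726  55.29567773]
scene blue [215, 242] 425 [430, -330] 101x49 ang-9.6 zmed 6 z90 8
scene blue [347, 258] 470 [443, 26] 103x48 ang-3.5 zmed 6 z90 8
scene blue [111, 256] 151 [660, -453] 26x26 ang0.2 zmed 147 z90 149
scene blue [499, 286] 186 [507, 374] 104x44 ang40.0 zmed 33 z90 39
scene green [500, 293] 1698 [491, 392] 173x122 ang12.0 zmed 5 z90 16
side blue [399, 107] 115 [614, -975] 125x36 ang-78.7 zmed 84 z90 86
side blue [337, 142] 67 [653, -454] 28x23 ang-78.8 zmed 147 z90 151
side blue [401, 221] 394 [425, -329] 97x54 ang-9.6 zmed 8 z90 11
side blue [276, 279] 80 [582, 77] 23x15 ang-57.1 zmed 60 z90 67
side blue [350, 298] 627 [438, 24] 96x52 ang-4.5 zmed 9 z90 11
side blue [251, 318] 66 [589, 184] 17x5 ang-3.3 zmed 27 z90 35
side blue [243, 418] 398 [481, 411] 97x14 ang18.9 zmed 33 z90 40
side white [402, 115] 204 [600, -920] 128x101 ang-78.4 zmed 81 z90 83
side white [308, 321] 148 [484, 144] 48x25 ang72.5 zmed 20 z90 23
side white [357, 375] 526 [348, 233] 70x31 ang-72.8 zmed 15 z90 16
side white [379, 428] 719 [278, 328] 68x34 ang-35.2 zmed 15 z90 16
side green [246, 428] 3929 [487, 387] 170x130 ang12.3 zmed 5 z90 18
side black [390, 23] 2378 [324, 338] 159x18 ang36.6 zmed 627 z90 646
side black [367, 265] 381 [443, -98] 87x47 ang5.1 zmed 13 z90 15
```

Run:
```python
from h import *
to(444,143,170,183)
```

```text
shift [  96. -229.   12.] turn 0.166 cur [488.2 387.4 181.5] phi -167.5 J6 0.32 t 10.0 F [ 0.2  0.3 -0.7] gap 0.086 grip 0.0
```

```bash
python3 -m handwheel '[[19,-45,0,0.03,1],[38,-90,0,0.06,1],[58,-138,0,0.1,1],[77,-184,6,0.14,1],[96,-229,12,0.166,1],[96,-229,12,0.166,1],[96,-229,12,0.166,1]]'|head -2;  cat > look.py <<'E'
import sys
from h import *
# look.py color zlo zhi x y : wrist camera rectangle of a part near x,y
col,zl,zh,x,y=sys.argv[1],*map(float,sys.argv[2:6])
c=cam("wrist"); w=pts(c)*1000; cv2.imwrite("pics/look.png",c["color"])
m=(w[...,2]>zl)&(w[...,2]<zh)&(abs(w[...,0]-x)<90)&(abs(w[...,1]-y)<90)
if col!="any": m&=masks(c)[col]
n,l,st,ce=cv2.connectedComponentsWithStats(cv2.morphologyEx(m.astype(np.uint8),cv2.MORPH_OPEN,np.ones((3,3))))
for i in range(1,n):
    if st[i,4]<1500: continue
    q=w[l==i]; (cx,cy),(a,b),t=cv2.minAreaRect(q[:,:2].astype(np.float32))
    if a<b: a,b,t=b,a,t+90
    print("centre %.1f %.1f size %.1f x %.1f ang %.1f z %.1f px"%(cx,cy,a,b,(t+90)%180-90,np.median(q[:,2])),ce[i].round())
to(x,y,170)
E
python3 look.py any 12 30 444 143
```

```text
clock: 10.7
tcp_pos: [0.4439, 0.1423, 0.1701]
centre 445.8 140.7 size 100.0 x 50.9 ang 3.2 z 21.8 px [321. 223.]
shift [ 0.5 -0.3  0.5] turn 0.000 cur [444.5 143.3 170.5] phi -177.1 J6 0.09 t 10.75 F [ 0.4 -0.3  0.4] gap 0.085 grip 0.0
```

```bash
python3 -m handwheel '[[-1,-2,50,0,0.78],[-1,-2,100,0,0.78],[-1,-2,145,0,0.78],[-1,-2,166,0,0.78],[-1,-2,168,0,0.78],[-1,-2,168,0,0.78]]';  python3 -m handwheel '[[0,0,0,0,0.4],[0,0,0,0,0.4],[0,0,0,0,0.4],[0,0,0,0,0.4],[0,0,-20,0,0.4],[0,0,-60,0,0.4],[0,0,-90,0,0.4],[0,0,-90,0,0.4]]' 50;python3 - <<'E'
from h import *
to(615,126,100,88.5)
E
```

```text
clock: 11.35
tcp_pos: [0.4459, 0.1427, 0.003]
orientation: [-0.001, -0.027, 1.0, -0.0]
wrist_force: [0.0, -0.3, 0.5]
finger_gap: 0.0668
grip_force: 0.0
clock: 12.15
tcp_pos: [0.4493, 0.142, 0.0979]
orientation: [0.004, -0.026, 1.0, 0.0]
wrist_force: [0.9, 0.0, -0.5]
finger_gap: 0.0484
grip_force: 52.2
shift [-164.6  -24.6   -0.7] turn 1.649 cur [449.3 142.   97.9] phi -177.0 J6 0.08 t 12.15 F [ 0.9  0.  -0.5] gap 0.048 grip 52.2
```

```bash
python3 -m handwheel '[[-20,-3,0,0.14,0.4],[-40,-6,0,0.28,0.4],[-60,-9,0,0.42,0.4],[-80,-12,0,0.56,0.4],[-105,-15,0,0.7,0.4],[-130,-20,0,0.84,0.4],[-150,-23,0,0.98,0.4],[-165,-25,0,1.12,0.4]]'|head -2;  python3 -m handwheel '[[0,0,0,0.14,0.4],[0,0,0,0.28,0.4],[0,0,0,0.42,0.4],[0,0,0,0.53,0.4],[0,0,0,0.53,0.4],[0,0,0,0.53,0.4]]'|sed -n '1,2p;5p';python3 - <<'E'
from h import *
to(615,126,40,88.5)
c=cam("wrist"); w=pts(c)*1000; cv2.imwrite("pics/w3.png",c["color"])
m=masks(c)["blue"]&(w[...,2]>60)&(w[...,2]<72)
n,l,st,ce=cv2.connectedComponentsWithStats(m.astype(np.uint8))
for i in range(1,n):
    if st[i,4]>60: q=w[l==i]; print(ce[i].round(),st[i,4],q.min(0).round(),q.max(0).round())
q=w[(w[...,2]>112)&(w[...,2]<122)&(abs(w[...,1]-126)<60)&(abs(w[...,0]-615)<40)]; print(len(q),cv2.minAreaRect(q[:,:2].astype(np.float32)))
E
```

```text
clock: 12.95
tcp_pos: [0.6129, 0.1248, 0.0922]
clock: 13.55
tcp_pos: [0.6116, 0.1251, 0.0926]
finger_gap: 0.0483
shift [ 1.   3.5 52.6] turn 0.002 cur [611.6 125.1  92.6] phi 88.6 J6 1.67 t 13.55 F [-0.2  0.7 -0.8] gap 0.048 grip 58.2
1765 ((607.5064697265625, 130.58242797851562), (53.640689849853516, 65.30247497558594), 49.33116912841797)
```

View pics/w3.png

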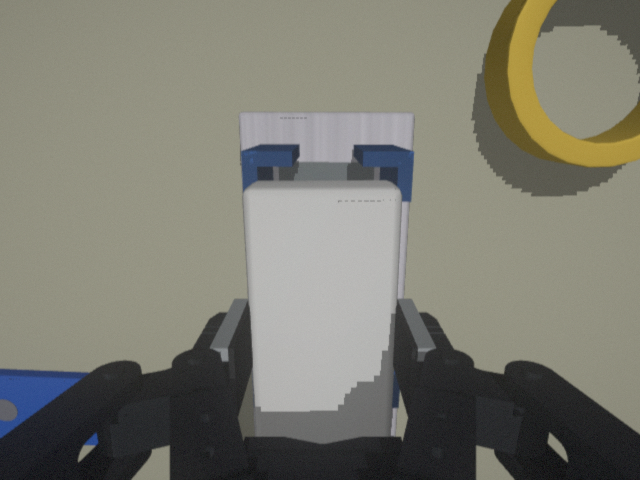

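Wrist view: the held base spans columns 247-400 (centre 323, far edge at row 181). The post tops span columns 243-411 (centre 327, outer edge at row 146), so a small correction to the right is needed.

```bash
cat >> h.py <<'E'
def ray(c,u,v,z):
    "pixel -> world mm on plane z mm"
    d=R.from_quat(c["rotation"],scalar_first=True).as_matrix()@np.array([(u-c["cx"])/c["fx"],(v-c["cy"])/c["fy"],1]); o=np.array(c["xyz"])*1000
    return (o+d*(z-o[2])/d[2])[:2].round(1)
E
python3 - <<'E'
from h import *
c=cam("wrist"); print(np.array(c["xyz"]).round(4))
for u,v,z in ((243,146,66),(411,146,66),(243,200,66),(411,200,66),(322,181,110),(247,260,110),(399,260,110),(241,114,12),(414,114,12)): print(u,v,z,ray(c,u,v,z))
for n in ("scene","side"):
    c=dict(np.load(f"{n}0.npz")); w=pts(c)*1000; m=masks(c)["blue"]&(w[...,2]>59)&(w[...,2]<72)&(abs(w[...,0]-615)<50)&(abs(w[...,1]-126)<75)
    p=w[m][:,:2]; print(n,len(p),p.min(0),p.max(0),cv2.minAreaRect(p.astype(np.float32)))
E
```

```text
[0.6124 0.1944 0.2372]
243 146 66 [580.7 186. ]
411 146 66 [647.2 184.5]
243 200 66 [579.1 164.4]
411 200 66 [647.9 162.8]
322 181 110 [611.8 177.4]
247 260 110 [587.4 152.9]
399 260 110 [635.7 151.8]
241 114 12 [570.9 199.3]
414 114 12 [659.1 197.3]
scene 115 [579.89250109  67.21783777] [650.45963214 183.7831813 ] ((614.7115478515625, 125.58505249023438), (115.262451171875, 68.3202896118164), 88.20948028564453)
side 63 [578.94202384  65.67537565] [628.64598141 177.96714487] ((605.006591796875, 121.3071060180664), (112.12036895751953, 49.69145202636719), 88.57313537597656)
```

```bash
python3 -m handwheel '[[-1.5,2.5,0,0,0.4],[-1.5,2.5,15,0,0.4],[-1.5,2.5,30,0,0.4],[-1.5,2.5,40,0,0.4],[-1.5,2.5,50,0,0.4],[-1.5,2.5,60,0,0.4],[-1.5,2.5,68,0,0.4],[-1.5,2.5,68,0,0.4]]';python3 - <<'E'
from h import *
to(613.5,125.5,16,88.4)
E
```

```text
clock: 14.45
tcp_pos: [0.6135, 0.1236, 0.0238]
orientation: [-0.001, 0.717, 0.698, -0.001]
wrist_force: [0.3, 0.3, -0.8]
finger_gap: 0.0487
grip_force: 58.2
shift [ 1.9 -0.   7.8] turn 0.001 cur [613.5 123.6  23.8] phi 88.5 J6 1.67 t 14.45 F [ 0.3  0.3 -0.8] gap 0.049 grip 58.2
```

```bash
python3 -m handwheel '[[0,0,4,0,0.4],[0,0,7,0,0.4],[0,0,8,0,0.4],[0,0,8,0,0.4],[0,0,7,0,0.78],[0,0,7,0,0.78],[0,0,7,0,0.78]]';python3 -m handwheel '[[0,0,-40,0,0.78],[0,0,-80,0,0.9],[0,0,-125,0,1],[0,0,-150,0,1],[0,0,-150,0,1]]'|head -2;python3 look.py any 26 39 614 126
python3 - <<'E'
from h import *
c=cam("wrist"); cv2.imwrite("pics/w4.png",c["color"])
E
```

```text
clock: 15.15
tcp_pos: [0.6148, 0.1237, 0.0187]
orientation: [0.0, 0.717, 0.697, 0.0]
wrist_force: [0.1, -0.2, 0.4]
finger_gap: 0.0664
grip_force: 0.0
clock: 15.65
tcp_pos: [0.6173, 0.1239, 0.1738]
centre 611.3 120.8 size 106.4 x 56.2 ang 89.6 z 33.8 px [316. 223.]
shift [ 2.1 -2.1  1. ] turn 0.000 cur [616.1 123.8 171. ] phi 88.5 J6 1.67 t 15.7 F [ 0.5 -0.6 -1.1] gap 0.085 grip 0.0
```

View pics/w4.png

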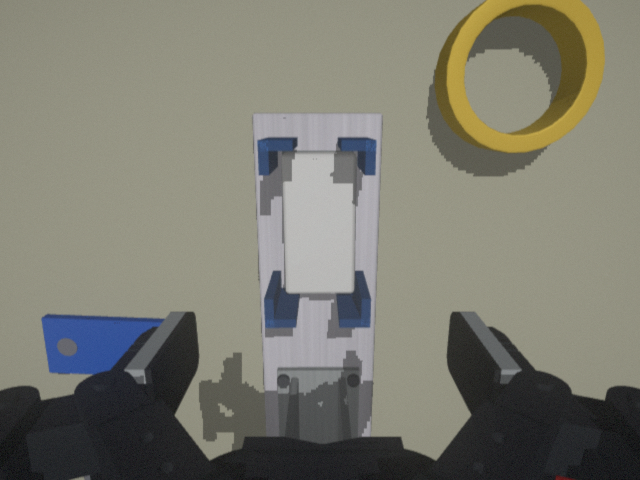

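Base lies in the pocket at (320,222) between the four posts, flat at the right height.

Run:
```python
from h import *
c=cam("wrist")
a=[ray(c,u,v,32) for u,v in ((284,151),(355,151),(355,292),(285,292))]; print(a,np.mean(a,0))
a=[ray(c,u,v,66) for u,v in ((258,140),(376,140),(370,326),(265,326))]; print(a,np.mean(a,0))
to(441,25,170,176)
```

```text
[array([590.4, 175.5]), array([636.7, 174.3]), array([636.3,  75.2]), array([586.1,  76.6])] [612.375 125.4  ]
[array([578.9, 184.1]), array([646.1, 182.4]), array([643.3,  65.6]), array([575.5,  67.4])] [610.95  124.875]
shift [-103.3 -170.2   -2.3] turn -1.528 cur [614.  123.6 167.5] phi 88.5 J6 1.67 t 15.8 F [-1.  -0.1 -0.4] gap 0.085 grip 0.0
```

```bash
python3 -m handwheel '[[-13,-21,0,-0.14,1],[-26,-43,0,-0.28,1],[-39,-64,0,-0.42,1],[-52,-85,0,-0.56,1],[-65,-107,0,-0.7,1],[-78,-128,0,-0.84,1],[-91,-149,0,-0.98,1],[-103,-170,0,-1.12,1]]'|head -2;  python3 -m handwheel '[[0,0,0,-0.14,1],[0,0,0,-0.28,1],[0,0,0,-0.41,1],[0,0,0,-0.41,1],[0,0,0,-0.41,1]]'|head -2; python3 look.py blue 4 16 441 25
```

```text
clock: 16.6
tcp_pos: [0.4394, 0.025, 0.1663]
clock: 17.1
tcp_pos: [0.4408, 0.0254, 0.1671]
centre 438.6 22.3 size 98.4 x 48.8 ang -4.1 z 9.9 px [319. 216.]
shift [ 0.  -0.4 -2.7] turn 0.000 cur [441.1  25.4 167.3] phi 176.0 J6 -0.05 t 17.15 F [-0.1  0.3  0.2] gap 0.085 grip 0.0
```

```bash
python3 -m handwheel '[[2.5,-3,50,0,0.78],[2.5,-3,100,0,0.78],[2.5,-3,145,0,0.75],[2.5,-3,162,0,0.72],[2.5,-3,166,0,0.7],[2.5,-3,166,0,0.7]]';  python3 -m handwheel '[[0,0,0.5,0,0.7],[0,0,0.5,0,0.4],[0,0,0.5,0,0.4],[0,0,0.5,0,0.4],[0,0,0.5,0,0.4]]' 40
python3 - <<'E'
from h import *
to(438,22,2)
E
```

```text
clock: 17.75
tcp_pos: [0.4387, 0.0225, 0.0019]
orientation: [-0.001, 0.034, 0.999, 0.0]
wrist_force: [0.1, -0.9, 0.2]
finger_gap: 0.0596
grip_force: 0.0
clock: 18.25
tcp_pos: [0.4405, 0.0223, 0.0036]
orientation: [0.002, 0.034, 0.999, -0.0]
wrist_force: [-1.2, -0.1, 5.2]
finger_gap: 0.0474
grip_force: 40.2
shift [ 2.5 -0.4  1.6] turn 0.000 cur [440.5  22.3   3.6] phi 176.1 J6 -0.06 t 18.25 F [-1.2 -0.1  5.2] gap 0.047 grip 40.2
```

```bash
python3 -m handwheel '[[0,0,-10,0,0.4],[0,0,-30,0,0.4],[0,0,-70,0,0.4],[0,0,-100,0,0.4],[0,0,-100,0,0.4]]' 50
python3 - <<'E'
from h import *
to(614,124,100,88.4)
E
```

```text
clock: 18.75
tcp_pos: [0.4427, 0.0221, 0.1071]
orientation: [0.005, 0.034, 0.999, -0.0]
wrist_force: [-0.2, -0.5, -0.7]
finger_gap: 0.0466
grip_force: 51.4
shift [-163.9  113.3    8.6] turn 1.531 cur [442.7  22.1 107.1] phi 176.1 J6 -0.06 t 18.75 F [-0.2 -0.5 -0.7] gap 0.047 grip 51.4
```

```bash
python3 -m handwheel '[[-10,20,0,0.14,0.4],[-30,40,0,0.28,0.4],[-50,60,0,0.42,0.4],[-75,75,0,0.56,0.4],[-100,88,0,0.7,0.4],[-125,100,0,0.84,0.4],[-147,108,0,0.98,0.4],[-164,113,0,1.12,0.4]]'|head -2;  python3 -m handwheel '[[0,0,0,0.14,0.4],[0,0,0,0.28,0.4],[0,0,0,0.415,0.4],[0,0,0,0.415,0.4],[0,0,0,0.415,0.4]]'|sed -n '1,2p;5p'
cat > held.py <<'E'
import sys
from h import *
# part in hand: rectangle of its top seen by the wrist camera (colour) vs post tops
col=sys.argv[1]
c=cam("wrist"); cv2.imwrite("pics/held.png",c["color"]); w=pts(c)*1000; z0=sensors.get_state()["tcp_pos"][2]*1000
m=(abs(w[...,2]-z0)<22)&(abs(w[...,1]-130)<80)&(abs(w[...,0]-613)<40)
if col!="any": m&=masks(c)[col]
k=cv2.morphologyEx(m.astype(np.uint8),cv2.MORPH_OPEN,np.ones((5,5))); n,l,st,ce=cv2.connectedComponentsWithStats(k)
i=1+np.argmax(st[1:,4]); q=w[l==i]; print("top z",np.median(q[:,2]).round(1),"px",ce[i].round(),"far edge y %.1f"%np.percentile(q[:,1],99.5))
for yy in (145,155,165):
    r=q[abs(q[:,1]-yy)<2]; 
    if len(r): print(yy,"x %.1f..%.1f mid %.1f"%(r[:,0].min(),r[:,0].max(),(r[:,0].min()+r[:,0].max())/2))
to(614,124,40,88.4)
E
python3 held.py blue
```

```text
clock: 19.55
tcp_pos: [0.6114, 0.1248, 0.1018]
clock: 20.05
tcp_pos: [0.6101, 0.124, 0.1019]
finger_gap: 0.0466
top z 107.8 px [322. 304.] far edge y 174.2
145 x 585.1..634.4 mid 609.8
155 x 585.4..634.6 mid 610.0
165 x 585.9..634.9 mid 610.4
shift [ 0.1  3.9 61.9] turn -0.001 cur [610.1 124.1 101.9] phi 88.3 J6 1.67 t 20.1 F [ 0.1  0.4 -0.1] gap 0.046 grip 51.5
```

```bash
python3 -m handwheel '[[1,3.2,0,0,0.4],[1,3.2,20,0,0.4],[1,3.2,35,0,0.4],[1,3.2,45,0,0.4],[1,3.2,54,0,0.4],[1,3.2,60,0,0.4],[1,3.2,60,0,0.4]]'|sed -n '1,2p;4,5p';python3 -m handwheel '[[0,0,2,0,0.4],[0,0,4,0,0.4],[0,0,6,0,0.4],[0,0,6,0,0.4]]'|sed -n '1,2p;4,5p'
```

```text
clock: 20.8
tcp_pos: [0.6131, 0.1249, 0.041]
wrist_force: [-0.3, -0.6, -0.9]
finger_gap: 0.0467
clock: 21.2
tcp_pos: [0.6138, 0.125, 0.0359]
wrist_force: [-0.5, 0.4, 0.1]
finger_gap: 0.0466
```

```bash
python3 -m handwheel '[[0,0,1,0,0.4],[0,0,1,0,0.4],[0,0,0,0,0.72],[0,0,0,0,0.72],[0,0,0,0,0.72],[0,0,-40,0,0.8],[0,0,-90,0,1],[0,0,-130,0,1]]'|sed -n '1,2p;4,5p';python3 -m handwheel '[[0,0,0,0,1],[0,0,0,0,1]]'|head -2;python3 look.py blue 30 55 614 126;  python3 - <<'E'
from h import *
for n in ("scene","side"):
    c=cam(n); np.savez(f"{n}0.npz",**c)
to(428,-330,170,170)
E
python3 m.py | grep -E "blue|side black \[3"
```

```text
clock: 22.0
tcp_pos: [0.6136, 0.125, 0.1678]
wrist_force: [0.9, -0.0, 0.5]
finger_gap: 0.0853
clock: 22.2
tcp_pos: [0.6144, 0.125, 0.167]
centre 612.9 125.3 size 99.3 x 49.4 ang 88.0 z 41.9 px [320. 231.]
shift [ 1.   0.7 -4.7] turn 0.000 cur [613.3 125.  165.3] phi 88.2 J6 1.68 t 22.25 F [ 0.1 -0.4  0.1] gap 0.086 grip 0.0
shift [-460.6 -169.7   -5.4] turn -1.428 cur [612.3 124.9 163.8] phi 88.2 J6 1.68 t 22.35 F [-1.  -0.6 -0.5] gap 0.085 grip 0.0
scene blue [215, 242] 416 [431, -330] 101x49 ang-11.1 zmed 6 z90 8
scene blue [111, 256] 152 [661, -453] 25x25 ang-81.3 zmed 147 z90 149
scene blue [499, 286] 182 [506, 373] 107x44 ang38.9 zmed 34 z90 39
scene blue [383, 304] 781 [613, 125] 104x57 ang86.9 zmed 39 z90 53
side blue [399, 107] 115 [614, -973] 120x35 ang-78.9 zmed 83 z90 86
side blue [337, 142] 67 [653, -451] 26x22 ang61.9 zmed 146 z90 151
side blue [401, 221] 315 [424, -330] 100x55 ang-8.4 zmed 9 z90 11
side blue [255, 293] 765 [608, 127] 118x55 ang89.8 zmed 41 z90 59
side blue [229, 304] 133 [636, 183] 16x4 ang-3.9 zmed 46 z90 65
side blue [243, 418] 396 [480, 411] 97x15 ang18.6 zmed 33 z90 39
side black [312, 7] 951 [469, 149] 114x23 ang15.6 zmed 605 z90 616
side black [365, 263] 324 [446, -101] 83x39 ang3.9 zmed 13 z90 15
```

```bash
python3 -m handwheel '[[0,-48,0,-0.1,1],[0,-96,0,-0.2,1],[0,-144,0,-0.3,1],[-20,-170,0,-0.44,1],[-68,-170,0,-0.58,1],[-116,-170,0,-0.72,1],[-164,-170,0,-0.86,1],[-212,-170,0,-1,1]]'|head -2
python3 - <<'E'
from h import *
to(428,-330,165,170)
E
```

```text
clock: 23.15
tcp_pos: [0.4368, -0.0583, 0.1644]
shift [-159.1 -220.4   -0.7] turn -0.483 cur [436.8 -58.3 164.4] phi 142.3 J6 0.34 t 23.15 F [ 1.2 -0.1 -0.2] gap 0.085 grip 0.0
```

```bash
python3 -m handwheel '[[-27,-37,0,-0.1,1],[-54,-74,0,-0.2,1],[-81,-111,0,-0.3,1],[-108,-148,0,-0.4,1],[-135,-185,0,-0.483,1],[-159,-220,0,-0.483,1],[-159,-220,0,-0.483,1],[-159,-220,0,-0.483,1]]'|head -2; python3 look.py blue 4 16 428 -330
```

```text
clock: 23.95
tcp_pos: [0.4268, -0.3285, 0.1639]
centre 425.8 -334.6 size 98.6 x 48.9 ang -10.1 z 9.9 px [314. 220.]
shift [-1.4 -2.3 -5.8] turn 0.000 cur [ 427.  -327.5  164.2] phi 169.6 J6 -0.62 t 24.0 F [ 0.6  0.1 -0.7] gap 0.085 grip 0.0
```

```bash
python3 -m handwheel '[[0,-6.5,50,0,0.78],[0,-6.5,100,0,0.78],[0,-6.5,140,0,0.75],[0,-6.5,158,0,0.72],[0,-6.5,161.5,0,0.7],[0,-6.5,161.5,0,0.7],[0,-6.5,161.5,0,0.7]]';  python3 -m handwheel '[[0,0,0,0,0.4],[0,0,0,0,0.4],[0,0,0,0,0.4],[0,0,0,0,0.4]]' 50|sed -n '2p;4,6p'; python3 -m handwheel '[[0,0,-10,0,0.4],[0,0,-30,0,0.4],[0,0,-70,0,0.4],[0,0,-105,0,0.4],[0,0,-105,0,0.4]]'
python3 - <<'E'
from h import *
to(440,110,105,88.4)
E
```

```text
clock: 24.7
tcp_pos: [0.4278, -0.335, 0.0057]
orientation: [0.001, 0.09, 0.996, -0.001]
wrist_force: [-1.5, 0.7, 0.2]
finger_gap: 0.0595
grip_force: 0.0
tcp_pos: [0.4287, -0.3356, 0.0072]
wrist_force: [0.3, 3.8, 10.9]
finger_gap: 0.0342
grip_force: 5.5
clock: 25.6
tcp_pos: [0.4295, -0.338, 0.1157]
orientation: [0.004, 0.09, 0.996, -0.004]
wrist_force: [1.3, -0.8, -0.2]
finger_gap: 0.0345
grip_force: 0.0
shift [ 70.2 442.6   7.1] turn 1.418 cur [ 429.5 -338.   115.7] phi 169.7 J6 -0.63 t 25.6 F [ 1.3 -0.8 -0.2] gap 0.034 grip 0.0
```

The fingers slipped over the top because the TCP was at 5.7 mm. I'll look again and go lower.

```bash
python3 -m handwheel '[[0,0,-50,0,1],[0,0,-50,0,1],[0,0,-50,0,1],[0,0,-50,0,1]]'|head -2; python3 look.py blue 2 18 428 -332
```

```text
clock: 26.0
tcp_pos: [0.4264, -0.3346, 0.1588]
centre 425.8 -334.6 size 98.7 x 48.9 ang -10.2 z 9.9 px [323. 220.]
shift [ -1.3   2.7 -11.7] turn 0.000 cur [ 426.2 -334.4  158.3] phi 169.7 J6 -0.63 t 26.05 F [-0.6 -0.5  0.4] gap 0.086 grip 0.0
```

```bash
python3 -m handwheel '[[0,0,50,0,0.78],[0,0,100,0,0.78],[0,0,140,0,0.75],[0,0,153,0,0.72],[0,0,156,0,0.7],[0,0,156,0,0.7],[0,0,156,0,0.7]]'
python3 - <<'E'
from h import *
to(426,-334.5,1.5)
E
```

```text
clock: 26.75
tcp_pos: [0.4281, -0.3363, 0.0052]
orientation: [0.001, 0.09, 0.996, -0.001]
wrist_force: [-1.1, -0.2, 1.1]
finger_gap: 0.0596
grip_force: 0.0
shift [2.4 1.4 3.7] turn 0.000 cur [ 428.1 -336.3    5.2] phi 169.7 J6 -0.63 t 26.75 F [-1.1 -0.2  1.1] gap 0.060 grip 0.0
```

```bash
python3 -m handwheel '[[2,1.5,2,0,0.7],[2,1.5,3.5,0,0.7],[2,1.5,3.5,0,0.7],[2,1.5,3.5,0,0.4],[2,1.5,3.5,0,0.4],[2,1.5,3.5,0,0.4],[2,1.5,3.5,0,0.4]]' 50|sed -n '2p;4,6p'
```

```text
tcp_pos: [0.4253, -0.3333, 0.0007]
wrist_force: [-0.9, 2.4, 5.3]
finger_gap: 0.048
grip_force: 51.2
```

```bash
python3 -m handwheel '[[0,0,-10,0,0.4],[0,0,-30,0,0.4],[0,0,-70,0,0.4],[0,0,-110,0,0.4],[0,0,-110,0,0.4]]'|sed -n '2p;4,6p'
python3 - <<'E'
from h import *
to(430,110,110,88.4)
E
```

```text
tcp_pos: [0.428, -0.336, 0.1161]
wrist_force: [0.9, -1.6, -0.8]
finger_gap: 0.048
grip_force: 51.8
shift [ 78.  439.2   2.7] turn 1.418 cur [ 428.  -336.   116.1] phi 169.7 J6 -0.63 t 27.95 F [ 0.9 -1.6 -0.8] gap 0.048 grip 51.8
```

```bash
python3 -m handwheel '[[9,49,0,0.05,0.4],[18,98,0,0.1,0.4],[27,147,0,0.15,0.4],[36,196,0,0.2,0.4],[45,245,0,0.3,0.4],[54,294,0,0.4,0.4],[63,343,0,0.5,0.4],[71,390,0,0.6,0.4]]'|sed -n '2p;4,6p'
python3 - <<'E'
from h import *
to(614,125,112,88.4)
E
```

```text
tcp_pos: [0.4245, 0.0653, 0.1098]
wrist_force: [2.4, -0.3, -0.8]
finger_gap: 0.0476
grip_force: 51.9
shift [-91.9 176.1  -2.2] turn 0.814 cur [424.5  65.3 109.8] phi 135.0 J6 0.75 t 28.75 F [ 2.4 -0.3 -0.8] gap 0.048 grip 51.9
```

```bash
python3 -m handwheel '[[-15,29,0,0.14,0.4],[-30,58,0,0.28,0.4],[-46,88,0,0.42,0.4],[-61,117,0,0.56,0.4],[-77,147,0,0.7,0.4],[-92,176,0,0.814,0.4],[-92,176,0,0.814,0.4],[-92,176,0,0.814,0.4]]'|sed -n '2p;4,6p'; python3 held.py blue
```

```text
tcp_pos: [0.614, 0.1238, 0.1087]
wrist_force: [-0.5, 0.4, -0.5]
finger_gap: 0.0477
grip_force: 51.9
top z 117.8 px [322. 310.] far edge y 171.0
145 x 589.1..638.0 mid 613.5
155 x 588.9..638.3 mid 613.6
165 x 589.3..638.3 mid 613.8
shift [ 0.5  0.9 68.9] turn 0.005 cur [613.3 123.5 108.9] phi 88.7 J6 1.66 t 29.6 F [-0.2 -0.  -0.9] gap 0.048 grip 51.9
```

```bash
python3 -m handwheel '[[4.3,-0.3,0,0,0.4],[4.3,-0.3,20,0,0.4],[4.3,-0.3,35,0,0.4],[4.3,-0.3,45,0,0.4],[4.3,-0.3,54,0,0.4],[4.3,-0.3,61,0,0.4],[4.3,-0.3,61,0,0.4]]'|sed -n '1,2p;4,5p';python3 -m handwheel '[[0,0,2,0,0.4],[0,0,4,0,0.4],[0,0,5,0,0.4],[0,0,5,0,0.4]]'|sed -n '1,2p;4,5p'
```

```text
clock: 30.3
tcp_pos: [0.6135, 0.1279, 0.0479]
wrist_force: [-0.2, -0.1, -0.1]
finger_gap: 0.0482
clock: 30.7
tcp_pos: [0.6143, 0.128, 0.0438]
wrist_force: [0.1, 0.1, -0.5]
finger_gap: 0.0478
```

```bash
python3 -m handwheel '[[0,0,2,0,0.4],[0,0,3,0,0.4],[0,0,3,0,0.4],[0,0,3,0,0.4]]'|sed -n '1,2p;4,5p'; python3 -m handwheel '[[0,0,1,0,0.4],[0,0,1,0,0.4],[0,0,0,0,0.72],[0,0,0,0,0.72],[0,0,0,0,0.72],[0,0,-40,0,0.8],[0,0,-90,0,1],[0,0,-130,0,1]]'|sed -n '1,2p;4,5p';python3 -m handwheel '[[0,0,0,0,1],[0,0,0,0,1]]'|head -2;python3 look.py blue 30 57 614 126;  python3 - <<'E'
from h import *
for n in ("scene","side"):
    c=cam(n); np.savez(f"{n}0.npz",**c)
E
python3 m.py | grep -E "blue|side black \[3"
python3 - <<'E'
from h import *
to(440,-98,170,185)
E
```

```text
clock: 31.1
tcp_pos: [0.6143, 0.128, 0.0408]
wrist_force: [-0.8, 0.5, -0.6]
finger_gap: 0.0476
clock: 31.9
tcp_pos: [0.6144, 0.128, 0.1728]
wrist_force: [-0.2, 0.4, 0.8]
finger_gap: 0.0856
clock: 32.1
tcp_pos: [0.6151, 0.1281, 0.172]
centre 613.2 125.4 size 99.6 x 49.4 ang 89.0 z 49.9 px [320. 235.]
shift [-1.9  0.   0.3] turn 0.000 cur [614.  127.9 170.3] phi 88.6 J6 1.67 t 32.15 F [ 0.4 -1.  -0.4] gap 0.086 grip 0.0
scene blue [111, 256] 152 [660, -452] 26x25 ang10.9 zmed 147 z90 149
scene blue [499, 286] 183 [508, 374] 105x45 ang41.7 zmed 33 z90 38
scene blue [384, 303] 893 [617, 129] 102x63 ang88.4 zmed 47 z90 50
side blue [399, 107] 115 [614, -974] 128x35 ang-78.7 zmed 84 z90 86
side blue [337, 142] 66 [652, -452] 25x23 ang-68.7 zmed 147 z90 152
side blue [254, 292] 874 [608, 129] 117x56 ang89.5 zmed 48 z90 58
side blue [229, 304] 128 [636, 183] 16x6 ang4.2 zmed 48 z90 65
side blue [243, 418] 397 [481, 411] 97x13 ang18.9 zmed 33 z90 39
side black [306, 6] 837 [470, 149] 118x27 ang13.2 zmed 607 z90 616
side black [365, 263] 325 [446, -100] 83x42 ang6.8 zmed 13 z90 15
shift [-229.9 -167.7   -0.5] turn -1.682 cur [613.1 127.9 168.9] phi 88.6 J6 1.67 t 32.25 F [-0.5 -0.3 -0.2] gap 0.085 grip 0.0
```

```bash
python3 -m handwheel '[[0,-48,0,-0.14,1],[0,-96,0,-0.28,1],[0,-144,0,-0.42,1],[-25,-168,0,-0.56,1],[-70,-168,0,-0.7,1],[-115,-168,0,-0.84,1],[-160,-168,0,-0.98,1],[-200,-168,0,-1.12,1]]'|head -2; python3 -m handwheel '[[0,0,0,-0.14,1],[0,0,0,-0.28,1],[0,0,0,-0.42,1],[0,0,0,-0.56,1],[0,0,0,-0.56,1]]'|head -2;python3 look.py any 7 24 442 -98
```

```text
clock: 33.05
tcp_pos: [0.4409, -0.0603, 0.1694]
clock: 33.55
tcp_pos: [0.4412, -0.0591, 0.1693]
centre 448.3 -104.0 size 99.9 x 50.5 ang 4.6 z 14.1 px [262. 227.]
shift [  0.5 -38.9  -0.5] turn 0.000 cur [441.3 -59.1 169.5] phi -178.4 J6 -0.34 t 33.6 F [ 0.3 -0.4  0.4] gap 0.085 grip 0.0
```

```bash
python3 -m handwheel '[[-5,-44,10,-0.053,1],[-5,-44,10,-0.053,1],[-5,-44,10,-0.053,1]]'|head -2;python3 look.py any 7 24 447 -103
```

```text
clock: 33.9
tcp_pos: [0.448, -0.1034, 0.1599]
centre 448.1 -103.9 size 99.5 x 50.1 ang 4.7 z 14.1 px [322. 222.]
shift [ 1.  -0.1 -9.8] turn 0.000 cur [ 448.  -102.8  160.2] phi -175.3 J6 -0.48 t 33.95 F [ 0.8 -0.8 -0.2] gap 0.086 grip 0.0
```

```bash
python3 -m handwheel '[[0,-1,50,0,0.78],[0,-1,100,0,0.78],[0,-1,140,0,0.75],[0,-1,154,0,0.72],[0,-1,157,0,0.72],[0,-1,157,0,0.72]]'|sed -n '2p;4,5p'; python3 -m handwheel '[[0,0,0,0,0.72],[0,0,0,0,0.4],[0,0,0,0,0.4],[0,0,0,0,0.4],[0,0,0,0,0.4]]' 50|sed -n '2p;4,6p'
```

```text
tcp_pos: [0.4486, -0.1034, 0.0038]
wrist_force: [-0.0, -0.2, 0.0]
finger_gap: 0.0613
tcp_pos: [0.45, -0.1044, 0.0057]
wrist_force: [-1.6, 1.9, 6.9]
finger_gap: 0.0477
grip_force: 50.2
```

```bash
python3 -m handwheel '[[0,0,-10,0,0.4],[0,0,-30,0,0.4],[0,0,-70,0,0.4],[0,0,-110,0,0.4],[0,0,-110,0,0.4]]'|sed -n '2p;4,6p'; python3 -m handwheel '[[0,45,0,0.14,0.4],[0,90,0,0.28,0.4],[0,135,0,0.42,0.4],[0,180,0,0.56,0.4],[0,220,0,0.7,0.4],[0,220,0,0.84,0.4]]'|sed -n '2p;4,6p'
python3 - <<'E'
from h import *
to(614,127,112,88.6)
E
```

```text
tcp_pos: [0.4526, -0.1057, 0.1201]
wrist_force: [0.7, -0.8, -1.2]
finger_gap: 0.0476
grip_force: 51.8
tcp_pos: [0.4292, 0.1183, 0.1141]
wrist_force: [0.6, -0.5, -1.3]
finger_gap: 0.0479
grip_force: 51.9
shift [-135.   126.5    2.2] turn 0.889 cur [429.2 118.3 114.1] phi 139.5 J6 0.79 t 36.15 F [ 0.6 -0.5 -1.3] gap 0.048 grip 51.9
```

```bash
python3 -m handwheel '[[-22,21,0,0.14,0.4],[-45,42,0,0.28,0.4],[-68,63,0,0.42,0.4],[-90,84,0,0.56,0.4],[-112,105,0,0.7,0.4],[-135,126,0,0.84,0.4],[-135,126,0,0.84,0.4],[-135,126,0,0.84,0.4]]'|sed -n '2p;4,6p'; python3 held.py any
```

```text
tcp_pos: [0.6143, 0.1235, 0.1132]
wrist_force: [0.1, -0.1, -1.6]
finger_gap: 0.0472
grip_force: 52.0
top z 121.4 px [322. 306.] far edge y 173.7
145 x 587.8..637.8 mid 612.8
155 x 587.7..637.5 mid 612.6
165 x 587.6..637.3 mid 612.5
shift [ 0.4  0.6 73.4] turn 0.055 cur [613.5 123.6 113.4] phi 91.6 J6 1.61 t 37.0 F [-1.1 -0.3 -0.7] gap 0.048 grip 52.0
```

View pics/held.png

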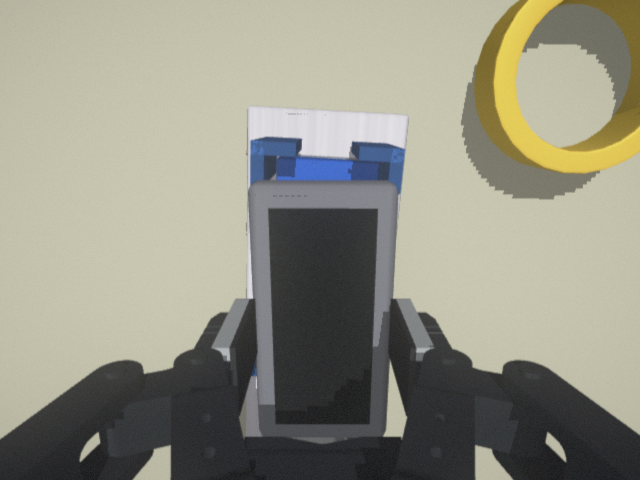

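Cap held rubber up at (322,306), with the posts at (275,150) and (377,150) ahead. It is still about 3 degrees out, so I'll turn it and lower.

```bash
python3 -m handwheel '[[1.6,0,0,0.05,0.4],[1.6,0,15,0.05,0.4],[1.6,0,30,0.05,0.4],[1.6,0,40,0.05,0.4],[1.6,0,48,0.05,0.4],[1.6,0,53,0.05,0.4],[1.6,0,53,0.05,0.4]]'|sed -n '1,2p;4,5p';python3 -m handwheel '[[0,0,2,0,0.4],[0,0,4,0,0.4],[0,0,6,0,0.4],[0,0,6,0,0.4]]'|sed -n '1,2p;4,5p'
```

```text
clock: 37.7
tcp_pos: [0.6139, 0.1252, 0.0603]
wrist_force: [-0.2, -0.2, -1.2]
finger_gap: 0.0477
clock: 38.1
tcp_pos: [0.6145, 0.1252, 0.0546]
wrist_force: [-0.2, -0.4, -0.9]
finger_gap: 0.0477
```

```bash
python3 -m handwheel '[[0,0,2,0,0.4],[0,0,2,0,0.4],[0,0,1.5,0,0.72],[0,0,1.5,0,0.72],[0,0,1.5,0,0.72],[0,0,-40,0,0.8],[0,0,-90,0,1],[0,0,-130,0,1]]'|sed -n '1,2p;4,5p';python3 -m handwheel '[[0,0,0,0,1],[0,0,0,0,1]]'|head -2;python3 look.py any 50 68 614 126
python3 - <<'E'
from h import *
to(613,-137,345,88.5)
c=cam("scene"); w=pts(c)*1000; m=masks(c)["red"]; p=w[m&(w[...,2]>100)&(w[...,0]<700)&(w[...,0]>500)]
t=p[p[:,2]>200]; print(len(t),t.mean(0).round(),t.min(0).round(),t.max(0).round())
E
```

```text
clock: 38.9
tcp_pos: [0.6147, 0.1253, 0.1869]
wrist_force: [1.2, -0.2, 0.5]
finger_gap: 0.0852
clock: 39.1
tcp_pos: [0.6154, 0.1254, 0.186]
centre 614.5 120.4 size 109.9 x 63.5 ang 88.7 z 62.0 px [321. 230.]
shift [ 0.7 -0.3 14.3] turn 0.000 cur [614.3 125.2 184.3] phi 88.6 J6 1.67 t 39.15 F [-0.2  0.5 -0.5] gap 0.086 grip 0.0
shift [-262.2    4.8 -160.7] turn 0.002 cur [614.3 125.2 184.3] phi 88.6 J6 1.67 t 39.15 F [-0.2  0.5 -0.5] gap 0.086 grip 0.0
266 [ 615. -133.  220.] [ 587. -148.  200.] [ 629. -119.  230.]
```

View pics/look.png

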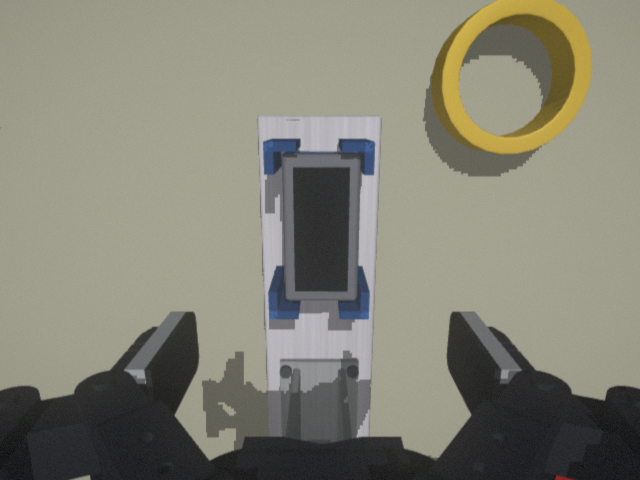

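Cap seated at (320,227) between the posts, rubber up. Now back to the handle, rising first to clear the open arm.

```bash
python3 -m handwheel '[[0,0,-50,0,1],[0,0,-100,0,1],[0,-4,-150,0,1],[-45,-6,-165,0,1],[-90,-7,-165,0,1],[-140,-7,-165,0,1],[-190,-7,-165,0,1],[-240,-7,-165,0,1]]'|head -2;python3 -m handwheel '[[-14,0,0,0,1],[-14,0,0,0,1],[-14,0,0,0,1]]'|head -2
python3 - <<'E'
from h import *
c=cam("wrist"); w=pts(c)*1000; m=masks(c)["red"]&(w[...,2]>195); t=w[m]; print(len(t),np.percentile(t,[1,50,99],axis=0).round(1))
to(606,-125,203,88.3)
E
```

```text
clock: 40.0
tcp_pos: [0.6011, -0.1161, 0.3476]
clock: 40.3
tcp_pos: [0.6013, -0.1278, 0.3485]
2413 [[ 586.7 -146.9  196.1]
 [ 605.4 -132.   228.6]
 [ 623.8 -118.1  231.9]]
shift [  2.1   4.8 145.9] turn 0.007 cur [ 601.4 -127.1  349. ] phi 88.7 J6 1.25 t 40.35 F [-0.2 -0.6 -0.1] gap 0.085 grip 0.0
```

```bash
python3 -m handwheel '[[-4,4,40,0,1],[-4,4,80,0,1],[-4,4,120,0,1],[-4,4,147,0,1],[-4,4,147,0,1]]'|sed -n '2p;4,5p';python3 -m handwheel '[[0,0,0,0,1],[0,0,0,0,0.3],[0,0,0,0,0.3],[0,0,0,0,0.3],[0,0,0,0,0.3],[0,0,0,0,0.3]]' 70|sed -n '2p;4,6p'
```

```text
tcp_pos: [0.6028, -0.1293, 0.1982]
wrist_force: [-2.0, 0.2, 0.2]
finger_gap: 0.0855
tcp_pos: [0.6063, -0.1331, 0.2045]
wrist_force: [0.1, -1.2, 6.0]
finger_gap: 0.0386
grip_force: 70.9
```

```bash
python3 -m handwheel '[[-9,0,4,0,0.3],[-19,0,10,0,0.3],[-29,0,17,0,0.3],[-37,0,24,0,0.3],[-45,0,33,0,0.3],[-52,0,42,0,0.3],[-58,0,52,0,0.3],[-63,0,62,0,0.3]]' 80|sed -n '2p;4,6p';python3 -m handwheel '[[-2,0,6,0,0.3],[-4,0,11,0,0.3],[-6,0,17,0,0.3],[-7,0,22,0,0.3],[-8,0,28,0,0.3],[-9,0,34,0,0.3],[-9,0,38,0,0.3],[-9,0,40,0,0.3]]'|sed -n '2p;4,6p'
```

```text
tcp_pos: [0.6046, -0.1983, 0.1431]
wrist_force: [-1.8, -5.4, 8.7]
finger_gap: 0.0381
grip_force: 87.4
tcp_pos: [0.6045, -0.2092, 0.1058]
wrist_force: [-11.1, -7.6, 31.3]
finger_gap: 0.0386
grip_force: 96.2
```

```bash
python3 -m handwheel '[[0,0,2,0,0.3],[0,0,2,0,0.3],[0,0,0,0,1],[0,0,0,0,1],[0,0,0,0,1],[0,0,-40,0,1],[0,0,-85,0,1],[0,0,-85,0,1]]' |sed -n '1,2p;4,6p'
python3 - <<'E'
from h import *
c=cam("wrist"); w=pts(c)*1000; m=masks(c)["red"]&(w[...,2]>90)
k=w[m&(w[...,1]<-186)]; print(np.nanpercentile(k,[1,50,99],axis=0).round(1))
c=cam("side"); cv2.imwrite("pics/s2.png",cv2.resize(c["color"][120:480,140:460],None,fx=1.6,fy=1.6))
E
```

```text
clock: 43.85
tcp_pos: [0.6068, -0.2056, 0.1918]
wrist_force: [0.5, -0.5, 0.5]
finger_gap: 0.0856
grip_force: 0.0
[[ 585.  -211.2  126. ]
 [ 603.6 -197.5  136.2]
 [ 622.2 -186.6  138.9]]
```

View pics/s2.png

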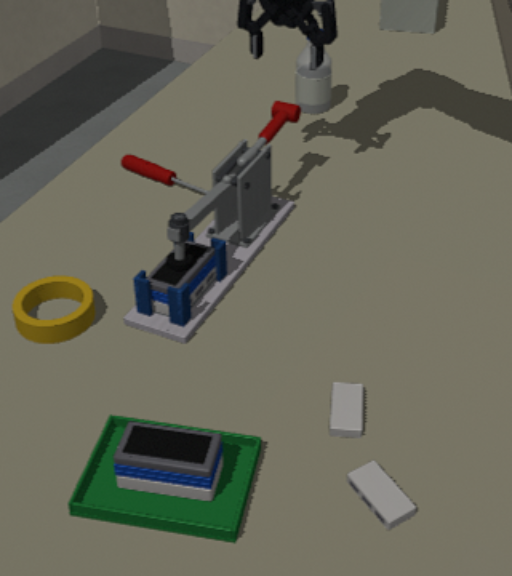

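The handle is back at its locked reading (knob top 138.9, against 139.0 at the start). The pad sits on the cap at (180,262), and the finished foot is upright in the tray at (168,460). Handing in.

```bash
python3 -c "
from workcell import workorder
print(workorder.hand_in())"
```

```text
the job is handed in; nothing more can be done
None
```

I've handed the job in; no verdict came back. By the last camera checks, the finished foot stands in the tray and the new foot (base, two spacers, cap rubber up) is stacked in the pocket under the locked clamp.

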